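# Load a banner rod into the V-block drilling jig

### The arm

A 6-joint arm with a two-finger parallel gripper is mounted at the origin on the work surface. World frame = base frame: x ahead of the robot, y to its left, z up, the work surface at z = 0. Lengths are in m, angles in rad, forces in N, time in s.
With the tool pointing down it reaches from about 0.225 to 0.875 m from the base axis. Payload 3.4 kg.
Tool frame: the origin (TCP) lies midway between the tips of the shut fingers; the grasp point (between the pads) lies 19 mm behind it; x points along the fingers, y is the direction in which the jaws open and shut, and the axes are right-handed (so a half turn about x gives the same grasp; the last joint's range is limited). The gripper opens to 85 mm and grips with 20 to 120 N. Pads are 22 mm wide; open, the fingers measure 114 mm over their backs; the gripper's body (76 mm by 85 mm) begins 54 mm behind the grasp point. The pads swing forward as they close: fully open they stand 13 mm farther back than shut.
Start: joints at [-1.278, 0.276, 1.505, -0, 1.361, -0.121], TCP at [0.231, -0.527, 0.231] pointing down, gripper open.
Joint ranges: [-2.89, 2.89], [-0.75, 2.08], [0.22, 2.7], [-1.18, 4.32], [0.11, 2.71], [-2.7, 2.7]. Speed limits (rad/s): [2.57, 2.57, 3.14, 3.14, 3.14, 3.14].

### API

Orientations are given as a unit quaternion [w, x, y, z].
In Python, from rig import manip, get_image, get_calibration, ticket gives the robot as it stands. The module is installed in compiled form; this text tells all that it offers.
- The arm moves only by the tool arm_command, never from a script. Its argument "series" is text: rows parted by semicolons, each of 7 numbers parted by spaces: the shift along the tool's x, y, z in units of 0.1 m (1.0 is 0.1 m), then the turn, a rotation vector about the tool's x, y, z in units of pi rad (1.0 is pi rad), then the opening, from -1 (shut) to 1 (fully open), so that 0 is half open. In form: tx ty tz rx ry rz claw; .... A call has 1 to 12 rows; each row shifts and turns the commanded pose from where the row before left it, along the tool's axes as they then stand; what a row does not reach is not made up. A row lasts 1/12 s, in which the tool goes at most 41.7 mm and 7.16 degrees, less where a joint would pass 70% of its speed; a pose out of reach is approached as far as the arm can. A call with a number of a shift or a turn outside -1 to 1 is refused whole. A call with a gripper value outside its range is refused whole. The fingers move at their own pace and stop on an object; "squeeze" is the grip in N (left out, the last holds). Time passes only in rows, so rows that do not move let the fingers close. It gives the time, the measured TCP pose, the force and the opening at its end, in the units of the state.
- manip.get_state(): the state, without advancing time (a new reading comes with each control period).
- get_image(name): name is "scene" or "top" or "wrist"; returns the picture (400x640x3 uint8, red, green, blue); there is no depth.
- get_calibration(name): a dict with "fx", "fy", "cx", "cy" (pixels), "D" ([k1, k2, p1, p2, k3] as OpenCV has them; the pictures are not rectified), "cam_to_world" (4x4, takes a point from camera to world coordinates); the wrist camera has in their place "tool_from_camera" (4x4, takes a point from camera to tool coordinates, whose origin is the TCP and whose axes are the tool frame's). Camera axes: x right, y down, z forward; pixel columns grow to the right and rows downward; lengths in m; the calibration is good to about 2 mm. A picture is of the moment at which its call begins: read the wrist's pose just before it. get_calibration takes no time and is no camera call.
- ticket.sign_off(): hands the job in, once; it reports no verdict.
The state is a dict: "clock": time; "qpos": joint angles; "qd": joint speeds; "effort": joint torques, N m; "position": TCP position; "ee_rot": TCP orientation; "contact_force": force on the tool from outside, world axes, zero at the start; "moment": the same for the moment, N m; "width": finger opening in m.
Only numpy, scipy, OpenCV 4.12 (cv2) and the standard library are available. Lean on these libraries where they do the work, as an engineer would, in place of code of your own. Each camera call takes 0.05 s, during which the arm holds its last target. There are 200 camera calls.

### The job

The magenta hanging rod is to be drilled: take it from the rack, lay it in the jig's V-block with its knob out at the open front end, and push it in until its plain end bears on the stop screw and it lies on both flanks; press it home for a moment with a firm but gentle push (a few newtons) and do not ram the stop, which is already set; once let go it should still bear on the stop. Then swing the red handle of the toggle clamp all the way down so that the rod is held, let go, and leave the other rods and everything else on the table as they are.

Things in the scene. Friction and masses are not known exactly. Their poses are not given: they have to be found in the camera images.
- rod_magenta_center (a point): Centre of the magenta-dyed wooden rod that is to be loaded, on its axis half-way along: 220 mm long over all, shank 24 mm in diameter, about 85 g. Its own x runs along it towards the plain flat end (at +110 mm); the turned knob (30 mm in diameter, 14 mm long, flat outer face) takes up -110 to -96 mm. It starts in the rack, axis level and 47 mm above the table, knob end towards the robot.
- rod_plain_end (a point): Middle of the plain flat end face of the magenta rod, 110 mm from its centre; same axes.
- rod_magenta: The same magenta rod; this origin lies 12 mm below its centre.
- jig: Drilling jig, fixed to the table: plywood base 12 mm thick (x -90 to 165 mm, y -55 to 110 mm) with an aluminium V-block 160 mm long (x -80 to 80 mm), 52 mm wide, top 47 mm above the table, and a 90-degree V along its length, open above and at the front (-x) end. Origin on the table under the middle of the block; x points along the V from the open front end to the stop, y to the clamp, z up.
- flank_left: The V-block's flank on the +y (clamp) side, 45 degrees; its frame is the jig's. A rod bearing on both flanks has its axis parallel to the jig's x at y = 0, z = 47 mm (jig's frame).
- flank_right: The V-block's flank on the -y side, 45 degrees; its frame is the jig's. A rod pushed home overhangs the block's front end by 62 to 76 mm, knob included. Pressing it on the stop with 4 to 10 N for half a second is right; more than 15 N is ramming. When let go, friction in the V keeps a rod so pressed bearing on the stop.
- stop: Stop at the V's rear end: fixed steel carriage, 40 mm wide, 75 mm high, behind the block; origin on the table under the block's rear end (x = 80 mm in the jig's frame), axes as the jig's. Its brass stop screw (domed tip 11 mm in diameter) lies on the axis of a seated rod; the tip stands 2 to 16 mm inside the block's rear end, how far varies and is not measured: feel for it.
- clamp_handle (a joint): Angle of the toggle clamp's red handle, rad: 0 = open, handle nearly upright (4 degrees over to +y) and arm raised; it grows as the handle swings over to the jig's +y and down; 1.5 = closed, handle level, at its end stop. Starts at 0 to 0.15 and stays where it is left. It takes about 5 N at the grip to swing, 8 N to close.
- handle_grip (a point): Point on the axis of the red handle grip, 85 mm from the handle's pivot; it moves with the handle. The grip is 18 mm in diameter and reaches from 36 to 121 mm from the pivot.
- handle_pivot (a point): Pivot of the clamp's handle, at x 15, y 64, z 64 mm in the jig's frame (axes as the jig's); the pivot axis is parallel to the jig's x. With the handle open the raised arm stands on the handle's V side, its top 120 mm above the table.
- clamp_pad: White nylon pad (15 mm in diameter) at the end of the clamp's arm; the linkage brings it down as the handle closes; closed, it gives by 4 mm and clamps with about 5 N, on top of the rod 15 mm behind the middle of the V-block.
- rack: Fixed wooden rack, 150 x 230 mm, origin on the table; two cross boards (at x -35 and 75 mm in its frame, 14 mm thick, ledges 35 mm and lugs 43 mm above the table) carry three rods 80 mm apart, parallel to its x, the knob ends overhanging towards its -x. Which rod lies where varies.
- rod_purple_center (a point): Centre of the purple rod in the rack, same shape; leave it.
- rod_plain_center (a point): Centre of the undyed rod in the rack, same shape; leave it.
- jar_purple: Closed jar of purple dye, 66 mm in diameter, 95 mm tall; origin under it. Leave it.
- jar_magenta: Closed jar of magenta dye, 66 mm in diameter, 95 mm tall; origin under it. Leave it.
- jar_lid: Loose jar lid, 68 mm in diameter, 12 mm high; leave it.
- flat_brush: Flat paint brush, 185 mm long, lying; leave it.
- screw_tray: Small blue tray 110 x 75 x 28 mm; leave it.

How it is judged:
By the outcome, as a careful person would: the job done as asked, in the order asked, and still so for the second after the job is handed in, with the robot touching nothing.
It also fails if it takes over 67 s, if anything falls off the work surface, if the arm or the gripper's body presses on something with over 40 N, if the wrist force passes 120 N, or if a joint passes its speed limit or range.

## Working session

There is one attempt and no reset: what is moved stays moved. The work goes in short steps, Python scripts to look and compute and a tool call to move; the robot and the scene stay as the last step left them, time stands still between calls to the robot, and variables do not carry over. Pictures are saved under pics/ and viewed, about 8 in all and at most 12, crops included, and the job is handed in when it is done.

Besides the shell and the picture viewer there is one more tool, called after ">>>" as name(argument=value, ...) on one line, values as JSON. arm_command: Moves the arm, as the interface text tells. Shifts and turns lie within -1 to 1; 1 stands for 0.1 m of shift or pi rad of turn. Its arguments: {"type":"object","properties":{"series":{"type":"string"},"squeeze":{"type":"number"}},"required":["series"]}

```bash
mkdir -p pics; ls
python3 - <<'E'
from rig import manip,get_image,get_calibration
import cv2,numpy as np
print(manip.get_state())
for n in("scene","top"):
    im=get_image(n); cv2.imwrite(f"pics/{n}0.png",im[:,:,::-1]); c=get_calibration(n); print(n,c)
print(get_calibration("wrist"))
E
```

```text
pics
{'clock': 0.0, 'qpos': array([-1.27799235e+00,  2.76588028e-01,  1.50611957e+00,  1.80269951e-08,
        1.36069670e+00, -1.20931800e-01]), 'qd': array([ 0.00146807,  0.00135468,  0.00012706,  0.00017321, -0.00120457,
        0.00026255]), 'effort': array([-9.38915800e-04, -4.16780627e+01, -2.45811760e+01, -3.38997506e-04,
        1.12666312e-02, -1.31355287e-05]), 'position': array([ 0.23104821, -0.52596819,  0.23044909]), 'ee_rot': array([-0.1445984 , -0.69197533, -0.1458747 ,  0.69208527]), 'contact_force': array([ 0.47760907,  0.3386226 , -0.30264747]), 'moment': array([-0.00903601, -0.00552947, -0.03206342]), 'width': 0.08543594109960916}
scene {'fx': 505.11948288189075, 'fy': 505.11948288189075, 'cx': 327.75519924472326, 'cy': 210.70789181379774, 'D': array([-0.11461581,  0.        ,  0.        ,  0.        ,  0.        ]), 'cam_to_world': array([[-0.74007252,  0.37527358, -0.55808816,  1.24032936],
       [ 0.67244551,  0.42583741, -0.60537553,  0.82511339],
       [ 0.01047338, -0.82330568, -0.56750161,  0.8464612 ],
       [ 0.        ,  0.        ,  0.        ,  1.   
[... 302 characters left out ...]
42088, -0.00900078,  0.0687109 ],
       [ 0.01104368, -0.14851157, -0.988849  ,  1.54138053],
       [ 0.        ,  0.        ,  0.        ,  1.        ]])}
{'fx': 349.1264866209733, 'fy': 349.1264866209733, 'cx': 319.85622014802505, 'cy': 194.6784157571105, 'D': array([-0.02582097,  0.        ,  0.        ,  0.        ,  0.        ]), 'tool_from_camera': array([[-1.09950576e-03, -3.26975881e-01,  9.45032044e-01,
        -1.42264923e-01],
       [ 9.99999168e-01,  2.77562464e-04,  1.25949282e-03,
         3.04023131e-05],
       [-6.74129198e-04,  9.45032643e-01,  3.26975304e-01,
        -8.39823029e-02],
       [ 0.00000000e+00,  0.00000000e+00,  0.00000000e+00,
         1.00000000e+00]])}
```

View pics/top0.png

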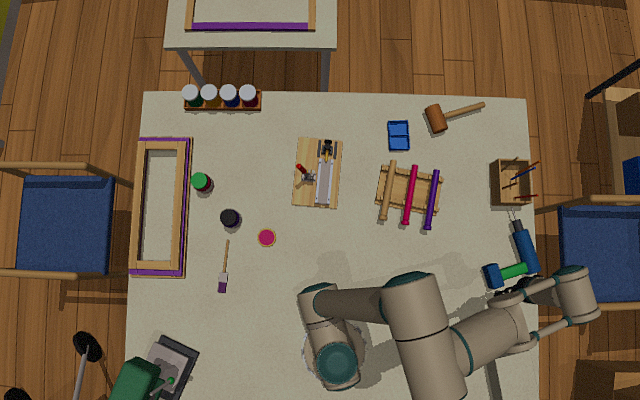

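View pics/scene0.png

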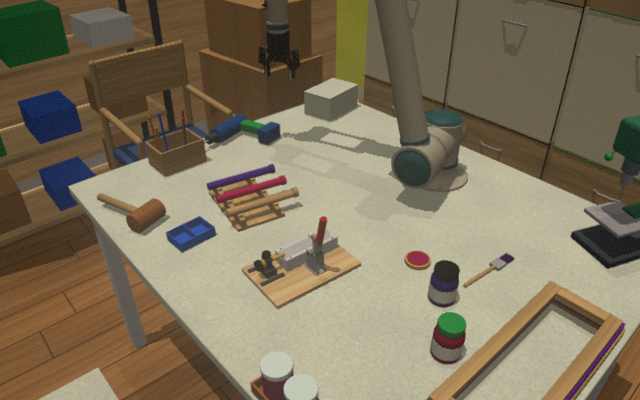

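The top view shows the magenta rod in the middle of the rack, with its knob at about (406,221) and its plain end at about (414,167). The jig is around (320,175), with the stop at the top and the handle at (302,170). I'll enlarge these areas to measure them.

```bash
cat > h.py <<'E'
import numpy as np,cv2
from rig import manip,get_image,get_calibration
from scipy.spatial.transform import Rotation as R
def Rq(q): return R.from_quat([q[1],q[2],q[3],q[0]])
def cam(n,st=None):
    c=get_calibration(n); K=np.array([[c['fx'],0,c['cx']],[0,c['fy'],c['cy']],[0,0,1.]])
    if n=='wrist':
        T=np.eye(4);T[:3,:3]=Rq(st['ee_rot']).as_matrix();T[:3,3]=st['position'];T=T@c['tool_from_camera']
    else: T=c['cam_to_world']
    return K,c['D'],T
def ray(C,px,z):
    K,D,T=C; p=cv2.undistortPoints(np.array(px,float).reshape(-1,1,2),K,D)[:,0]
    d=np.c_[p,np.ones(len(p))]@T[:3,:3].T; o=T[:3,3]
    return o+d*((z-o[2])/d[:,2])[:,None]
def proj(C,P):
    K,D,T=C; Ti=np.linalg.inv(T); rv=cv2.Rodrigues(Ti[:3,:3])[0]
    return cv2.projectPoints(np.array(P,float).reshape(-1,1,3),rv,Ti[:3,3],K,D)[0][:,0]
E
python3 - <<'E'
from h import *
t=cv2.imread('pics/top0.png');s=cv2.imread('pics/scene0.png')
hsv=cv2.cvtColor(t,cv2.COLOR_BGR2HSV)
m=cv2.inRange(hsv,(160,130,80),(176,255,255)); m[:, :380]=0;m[:,450:]=0;m[:150]=0;m[235:]=0
ys,xs=np.nonzero(m);print(len(xs));r=cv2.minAreaRect(np.c_[xs,ys].astype(np.float32));print(r)
b=cv2.boxPoints(r);e=sorted([(b[i]+b[(i+1)%4])/2 for i in range(4)],key=lambda p:p[1]);e=[e[0],e[3]]
P=ray(cam('top'),e,0.05);print(e,P,np.linalg.norm(P[0]-P[1]))
a=cv2.resize(t[130:215,285:350],None,fx=6,fy=6,interpolation=cv2.INTER_CUBIC)
b=cv2.resize(s[210:310,235:370],None,fx=3,fy=3,interpolation=cv2.INTER_CUBIC)
o=np.zeros((510,390+405,3),np.uint8);o[:,:390]=a;o[:300,390:]=b;cv2.imwrite('pics/crop1.png',o)
E
```

```text
357
((409.3693542480469, 194.39266967773438), (7.236347198486328, 60.512638092041016), 9.659893035888672)
[array([414.44635, 164.56535], dtype=float32), array([404.29236, 224.21999], dtype=float32)] [[ 0.65607802 -0.28087368  0.05      ]
 [ 0.44047842 -0.24027613  0.05      ]] 0.2193885784586637
```

View pics/crop1.png

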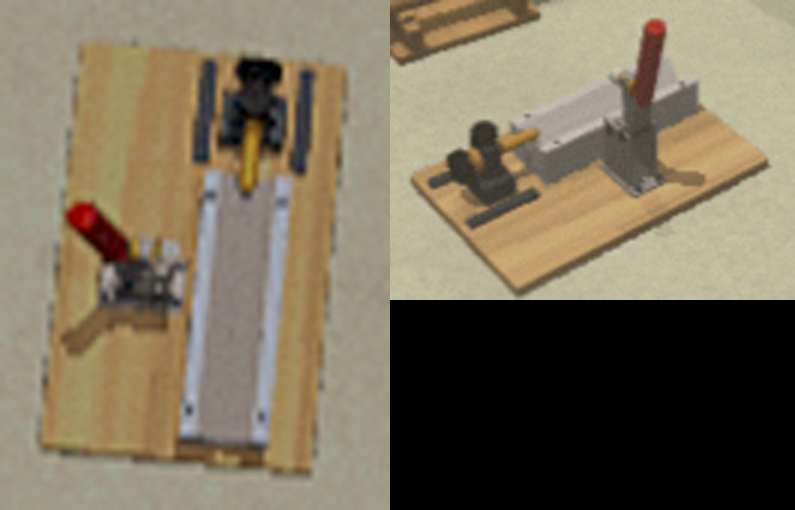

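The crop shows the base corners at crop pixels (82,44), (346,68), (312,472) and (40,448), and the block top corners at about (206,172), (292,178), (268,444) and (180,438). The handle is nearly upright. Next I'll fit the jig pose.

Run:
```python
from h import *
from scipy.optimize import least_squares
C=cam('top')
q=np.array([(82,44),(346,68),(312,472),(40,448),(206,172),(292,178),(268,444),(180,438)],float)
q=(q+.5)/6-.5+[285,130]
M=np.array([(165,110,12),(165,-55,12),(-90,-55,12),(-90,110,12),(80,26,47),(80,-26,47),(-80,-26,47),(-80,26,47)])/1e3
def W(p,M): return R.from_euler('z',p[2]).apply(M)+[p[0],p[1],0]
f=lambda p:(proj(C,W(p,M))-q).ravel()
r=least_squares(f,[.6,.05,0],loss='soft_l1');print(r.x,np.degrees(r.x[2]),np.round(f(r.x).reshape(-1,2),1).tolist())
for n,m in(('pivot',(15,64,64)),('tip',(72,0,47)),('grip0',(15,70,149)),('gripclosed',(15,149,64))): print(n,W(r.x,np.array(m)/1e3))
S=cam('scene'); print('scene proj corners',np.round(proj(S,W(r.x,M))-[235,210],1)*3+[390,0])
print(Rq(manip.get_state()['ee_rot']).as_matrix())
```

```text
[ 0.59171986  0.04395589 -0.07674889] -4.397387515875797 [[-0.1, -0.5], [0.3, -0.5], [0.2, 0.3], [-0.1, 0.1], [-0.2, 0.1], [-0.1, 0.4], [0.1, 0.1], [0.0, -0.2]]
pivot [0.61158281 0.10661739 0.064     ]
tip [0.66350791 0.0384354  0.047     ]
grip0 [0.61204285 0.11259973 0.149     ]
gripclosed [0.61810006 0.19136717 0.064     ]
scene proj corners [[515.7 285.9]
 [407.4 172.5]
 [650.1  62.4]
 [768.  155.4]
 [544.5 151.2]
 [509.4 119.1]
 [660.9  50.7]
 [697.8  78.9]]
[[-4.80068318e-04  4.02044757e-01 -9.15619890e-01]
 [ 1.62103229e-03 -9.15618480e-01 -4.02044988e-01]
 [-9.99998571e-01 -1.67725846e-03 -2.12168109e-04]]
```

```bash
cat >> h.py <<'E'
JIG=[0.5917,0.0440,-0.0767]
def jig(m): return R.from_euler('z',JIG[2]).apply(np.array(m)/1e3)+[JIG[0],JIG[1],0]
def go(target,d):
    """rotation vector (units pi) to tool pointing down with tool z=-d (d yaw, rad); then shift in that frame (units 0.1m)"""
    s=manip.get_state();A=Rq(s['ee_rot']);z=-np.array([np.cos(d),np.sin(d),0]);x=np.array([0,0,-1.]);y=np.cross(z,x)
    B=R.from_matrix(np.c_[x,y,z]);rv=(A.inv()*B).as_rotvec()
    sh=B.inv().apply(np.array(target)-s['position'])
    print('pos',s['position'].round(4),'rot',np.round(rv/np.pi,4),'shift',np.round(sh*10,4),'F',s['contact_force'].round(1),'w',round(s['width'],4),'t',round(s['clock'],2))
E
python3 -c "
from h import *
go([.472,-.246,.16],-0.186)"
```

```text
pos [ 0.231  -0.526   0.2305] rot [1.909e-01 1.000e-04 5.000e-04] shift [ 0.7051 -3.1972 -1.8502] F [0.5 0.8 0.1] w 0.085 t 0.1
```

>>> arm_command(series="0 0 0 0.0382 0 0 1;0 0 0 0.0382 0 0 1;0 0 0 0.0382 0 0 1;0 0 0 0.0382 0 0 1;0 0 0 0.0382 0 0 1")

```text
clock: 0.52
position: [0.2311, -0.5262, 0.2308]
ee_rot: [0.068, -0.704, 0.068, 0.704]
contact_force: [-0.5, 0.7, 0.7]
width: 0.0853
```

>>> arm_command(series="0.07 -0.32 -0.185 0 0 0 1;0.07 -0.32 -0.185 0 0 0 1;0.07 -0.32 -0.185 0 0 0 1;0.07 -0.32 -0.185 0 0 0 1;0.07 -0.32 -0.185 0 0 0 1;0.07 -0.32 -0.185 0 0 0 1;0.07 -0.32 -0.185 0 0 0 1;0.07 -0.32 -0.185 0 0 0 1;0.07 -0.32 -0.185 0 0 0 1;0.07 -0.32 -0.185 0 0 0 1;0 0 0 0 0 0 1;0 0 0 0 0 0 1")

```text
clock: 1.52
position: [0.4727, -0.2444, 0.1604]
ee_rot: [0.065, -0.704, 0.064, 0.705]
contact_force: [-0.7, -0.6, 0.4]
width: 0.0852
```

Run:
```python
from h import *
go([.472,-.246,.16],-0.186)
s=manip.get_state();im=get_image('wrist')[:,:,::-1].copy();cv2.imwrite('pics/w1.png',im)
C=cam('wrist',s)
hsv=cv2.cvtColor(im,cv2.COLOR_BGR2HSV)
m=cv2.inRange(hsv,(160,130,60),(176,255,255));n,l,st,c=cv2.connectedComponentsWithStats(m);k=1+st[1:,4].argmax();print(st[k])
ys,xs=np.nonzero(l==k)
P=ray(C,np.c_[xs,ys],0.050)[:,:2]   # roughly visible surface
r=cv2.minAreaRect(P.astype(np.float32)*1000);print(r)
d=np.array([np.cos(-.186),np.sin(-.186)]);t=P@d;v=P@[-d[1],d[0]]
for a in np.arange(t.min(),t.max(),.02):
    w=v[(t>=a)&(t<a+.02)];print(round(a,3),w.min().round(4),w.max().round(4),((w.min()+w.max())/2).round(4))
print('tcp',s['position'][:2]@d,s['position'][:2]@[-d[1],d[0]],t.min(),t.max())
```

```text
pos [ 0.4727 -0.2444  0.1604] rot [0.0012 0.0006 0.0002] shift [0.0042 0.0171 0.0038] F [-0.7 -0.6  0.4] w 0.0852 t 1.52
[ 307    0   38  234 7372]
((518.2003173828125, -256.87115478515625), (27.667701721191406, 165.41859436035156), 79.64728546142578)
0.474 -0.1709 -0.1432 -0.157
0.494 -0.1679 -0.1456 -0.1567
0.514 -0.1677 -0.1465 -0.1571
0.534 -0.1683 -0.1459 -0.1571
0.554 -0.1682 -0.1459 -0.157
0.574 -0.1681 -0.146 -0.157
0.594 -0.168 -0.1461 -0.157
0.614 -0.1681 -0.1462 -0.1572
0.634 -0.1682 -0.1462 -0.1572
tcp 0.5097353315319876 -0.1527608930303403 0.4740480289498843 0.6395373975584644
```

View pics/w1.png

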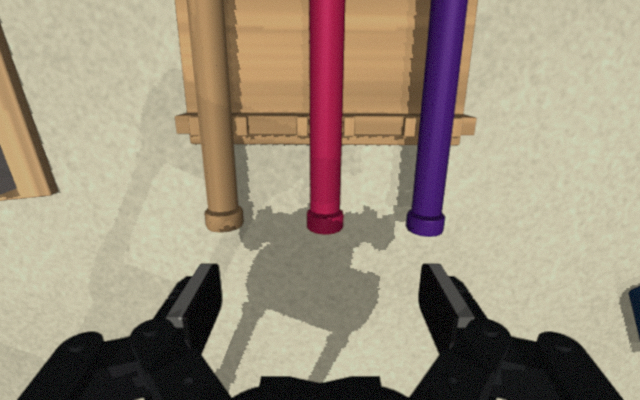

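The wrist view shows the magenta rod in the middle with its knob at (325,222) and the jaws 4 mm off laterally. The front board is well behind the grip spot.

```bash
python3 -c "
from h import *
go([.4732,-.2489,.028],-0.186)"
```

```text
pos [ 0.4722 -0.2457  0.1608] rot [ 0.0006  0.0004 -0.0001] shift [ 1.3281  0.0292 -0.0159] F [-0.4 -0.6  0.3] w 0.0856 t 1.57
```

>>> arm_command(series="0.2 0.034 -0.016 0.0006 0 0 1;0.25 0 0 0 0 0 1;0.25 0 0 0 0 0 1;0.25 0 0 0 0 0 1;0.2 0 0 0 0 0 1;0.12 0 0 0 0 0 1;0.06 0 0 0 0 0 1;0 0 0 0 0 0 1;0 0 0 0 0 0 1")

```text
clock: 2.32
position: [0.473, -0.2511, 0.0287]
ee_rot: [-0.067, 0.704, -0.067, -0.704]
contact_force: [1.0, 0.7, -0.4]
width: 0.0854
```

>>> arm_command(series="0 0 0 0 0 0 -1;0 0 0 0 0 0 -1;0 0 0 0 0 0 -1;0 0 0 0 0 0 -1;0 0 0 0 0 0 -1;0 0 0 0 0 0 -1;0 0 0 0 0 0 -1;0 0 0 0 0 0 -1;0 0 0 0 0 0 -1;0 0 0 0 0 0 -1;0 0 0 0 0 0 -1", squeeze=60)

```text
clock: 3.23
position: [0.4734, -0.25, 0.0285]
ee_rot: [-0.066, 0.704, -0.066, -0.704]
contact_force: [0.4, 0.3, 3.1]
width: 0.0225
```

>>> arm_command(series="-0.08 0 0 0 0 0 -1;-0.2 0 0 0 0 0 -1;-0.25 0 0 0 0 0 -1;-0.25 0 0 0 0 0 -1;-0.25 0 0 0 0 0 -1;-0.15 0 0 0 0 0 -1;-0.1 0 0 0 0 0 -1;0 0 0 0 0 0 -1;0 0 0 0 0 0 -1")

```text
clock: 3.98
position: [0.4729, -0.2498, 0.1561]
ee_rot: [0.066, -0.704, 0.066, 0.704]
contact_force: [0.1, -0.5, -0.9]
width: 0.0223
```

```bash
python3 -c "
from h import *
print(jig([-132,0,150]))
go(jig([-132,0,150]),-0.0767)"
```

```text
[0.46008808 0.05411448 0.15      ]
pos [ 0.4729 -0.2498  0.1561] rot [-0.0355  0.0001  0.    ] shift [ 0.061  -3.0199  0.3607] F [ 0.1 -0.5 -0.9] w 0.0223 t 3.98
```

>>> arm_command(series="0 0 0 -0.0177 0 0 -1;0 0 0 -0.0178 0 0 -1;0.006 -0.15 0.036 0 0 0 -1;0.006 -0.3 0.036 0 0 0 -1;0.006 -0.35 0.036 0 0 0 -1;0.006 -0.35 0.036 0 0 0 -1;0.006 -0.35 0.036 0 0 0 -1;0.006 -0.35 0.036 0 0 0 -1;0.006 -0.35 0.036 0 0 0 -1;0.006 -0.35 0.036 0 0 0 -1;0.006 -0.3 0.036 0 0 0 -1;0.006 -0.17 0.036 0 0 0 -1")

```text
clock: 4.98
position: [0.4581, 0.0577, 0.149]
ee_rot: [0.027, -0.705, 0.026, 0.708]
contact_force: [-0.3, 0.4, -1.4]
width: 0.0224
```

>>> arm_command(series="0 0 0 0 0 0 -1;0 0 0 0 0 0 -1;0 0 0 0 0 0 -1")

```text
clock: 5.23
position: [0.4596, 0.0538, 0.1496]
ee_rot: [0.027, -0.706, 0.027, 0.707]
contact_force: [-0.4, 0.8, -0.8]
width: 0.0219
```

Run:
```python
from h import *
go(jig([-132,0,150]),-0.0767)
s=manip.get_state();im=get_image('wrist')[:,:,::-1].copy();t=get_image('top')[:,:,::-1].copy();sc=get_image('scene')[:,:,::-1].copy()
cv2.imwrite('pics/t2.png',t);cv2.imwrite('pics/s2.png',sc)
C=cam('wrist',s)
for x in(-80,80):
  for y in(-26,26):
    p=proj(C,[jig([x,y,47])])[0]; print(x,y,p.round(1)); 
    if abs(p).max()<2000: cv2.circle(im,tuple(int(v) for v in p),4,(0,255,0),1)
cv2.imwrite('pics/w2.png',im)
```

```text
pos [0.4596 0.0538 0.1496] rot [ 0.      0.0005 -0.0002] shift [-0.0042 -0.0034 -0.0043] F [-0.4  0.8 -0.8] w 0.0219 t 5.23
-80 -26 [356.1 122.3]
-80 26 [281.1 122.3]
80 -26 [ 365.1 -165.8]
80 26 [ 272. -166.]
```

View pics/w2.png

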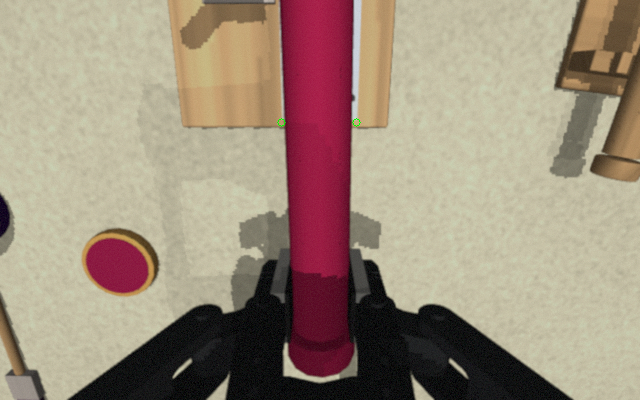

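The wrist view shows the rod straight in the jaws. The base's front corners are at (182,127) and (388,127), and the block's right edge is at about column 360. I'll check these against the jig pose.

Run:
```python
from h import *
s=manip.get_state();C=cam('wrist',s)
im=cv2.imread('pics/w2.png')
for r in (20,60,100,118): print(r,[int(x) for x in im[r,345:375].mean(1)])
print('pred base',proj(C,[jig([-90,110,12]),jig([-90,-55,12])]))
Ri=R.from_euler('z',-JIG[2])
def tj(P): return Ri.apply(P-np.array([JIG[0],JIG[1],0]))*1e3
print(tj(ray(C,[(182,127),(388,127)],.012)).round(1))
print('rod centreline at far rows in jig', tj(ray(C,[(317.5,5),(319.5,200)],.169)).round(1))
```

```text
20 [68, 67, 69, 60, 57, 54, 54, 53, 112, 187, 208, 213, 206, 210, 208, 195, 170, 159, 160, 159, 158, 159, 160, 162, 161, 159, 164, 165, 159, 160]
60 [69, 66, 62, 61, 58, 50, 51, 101, 181, 207, 211, 209, 207, 202, 185, 163, 161, 164, 162, 162, 159, 162, 163, 164, 164, 165, 164, 166, 161, 163]
100 [69, 67, 62, 60, 55, 52, 51, 77, 107, 143, 187, 202, 195, 177, 166, 160, 162, 162, 164, 163, 164, 163, 167, 165, 167, 167, 164, 162, 162, 162]
118 [63, 66, 58, 54, 51, 55, 103, 175, 202, 206, 205, 85, 182, 167, 163, 162, 163, 162, 165, 168, 164, 165, 168, 166, 166, 166, 159, 161, 161, 156]
pred base [[180.5871037  130.65892405]
 [386.50676334 130.17768753]]
[[-87.1 108.5  12. ]
 [-87.5 -56.   12. ]]
rod centreline at far rows in jig [[-26.7  -0.7 169. ]
 [-92.3  -1.2 169. ]]
```

>>> arm_command(series="0.1 0 0 0 0 0 -1;0.2 0 0 0 0 0 -1;0.25 0 0 0 0 0 -1;0.25 0 0 0 0 0 -1;0.15 0 0 0 0 0 -1;0.1 0 0 0 0 0 -1;0.05 0 0 0 0 0 -1;0.03 0 0 0 0 0 -1;0 0 0 0 0 0 -1;0 0 0 0 0 0 -1")

```text
clock: 6.22
position: [0.4611, 0.0536, 0.0378]
ee_rot: [-0.027, 0.707, -0.027, -0.706]
contact_force: [-0.8, -0.3, -0.2]
width: 0.0222
```

>>> arm_command(series="0.02 0 0 0 0 0 -1;0.02 0 0 0 0 0 -1;0.01 0 0 0 0 0 -1;0.01 0 0 0 0 0 -1;0 0 0 0 0 0 -1")

```text
clock: 6.63
position: [0.4605, 0.0539, 0.0313]
ee_rot: [-0.027, 0.707, -0.027, -0.707]
contact_force: [0.0, -0.5, -0.8]
width: 0.0224
```

>>> arm_command(series="0.01 0 0 0 0 0 -1;0.01 0 0 0 0 0 -1;0 0 0 0 0 0 -1")

```text
clock: 6.88
position: [0.4606, 0.0539, 0.0293]
ee_rot: [-0.027, 0.707, -0.027, -0.706]
contact_force: [-0.2, -0.6, -0.6]
width: 0.0223
```

>>> arm_command(series="0.008 0 0 0 0 0 -1;0.004 0 0 0 0 0 -1;0 0 0 0 0 0 -1")

```text
clock: 7.13
position: [0.4607, 0.0537, 0.0283]
ee_rot: [-0.027, 0.707, -0.027, -0.706]
contact_force: [0.6, -1.4, 1.8]
width: 0.0221
```

>>> arm_command(series="0 0 0 0 0 0 -0.35;0 0 0 0 0 0 -0.3;0 0 0 0 0 0 -0.2;0 0 0 0 0 0 0;0 0 0 0 0 0 0.1;0 0 0 0 0 0 0.1;0 0 0 0 0 0 0.1;0 0 0 0 0 0 0.1")

```text
clock: 7.8
position: [0.4604, 0.0539, 0.028]
ee_rot: [0.027, -0.707, 0.027, 0.707]
contact_force: [0.8, -0.8, 0.1]
width: 0.047
```

>>> arm_command(series="-0.1 0 0 0 0 0 0.1;-0.2 0 0 0 0 0 0.1;-0.2 0 0 0 0 0 0.1;-0.2 0 0 0 0 0 0;-0.1 0 0 0 0 0 -0.5;0 0 0 0 0 0 -1;0 0 0 0 0 0 -1;0 0 0 0 0 0 -1;0 0 0 0 0 0 -1")

```text
clock: 8.55
position: [0.4595, 0.0539, 0.107]
ee_rot: [0.027, -0.706, 0.027, 0.707]
contact_force: [-0.5, -0.0, 0.5]
width: -0.0003
```

```bash
sed -i 's/^JIG=.*/JIG=[0.5946,0.0428,-0.0767]/' h.py
python3 - <<'E'
from h import *
s=manip.get_state();print(s['position'],s['contact_force'],s['width'])
im=get_image('wrist')[:,:,::-1].copy();C=cam('wrist',s)
for x in(-80,):
  for y in(-26,26):
    p=proj(C,[jig([x,y,47])])[0]; cv2.circle(im,tuple(int(v) for v in p),4,(0,255,0),1)
cv2.imwrite('pics/w3.png',im)
hsv=cv2.cvtColor(im,cv2.COLOR_BGR2HSV)
m=cv2.inRange(hsv,(160,130,40),(176,255,255));n,l,st,c=cv2.connectedComponentsWithStats(m);k=1+st[1:,4].argmax();print(st[k])
ys,xs=np.nonzero(l==k);P=ray(C,np.c_[xs,ys],.05);J=R.from_euler('z',-JIG[2]).apply(P-[JIG[0],JIG[1],0])*1e3
for a in np.arange(-160,80,25):
    w=J[(J[:,0]>=a)&(J[:,0]<a+5),1]
    if len(w):print(a,w.min().round(1),w.max().round(1),((w.min()+w.max())/2).round(1))
print(J[:,0].min())
E
```

```text
[0.4594865  0.05394665 0.10702902] [-0.47514309 -0.00880313  0.54980691] -0.0003274986183122619
[ 298    0   45  260 9997]
-160 -13.2 14.3 0.6
-135 -10.2 12.0 0.9
-110 -10.4 11.6 0.6
-85 -10.5 11.7 0.6
-60 -10.6 11.3 0.3
-35 -10.7 11.4 0.3
-164.47884841011063
```

View pics/w3.png

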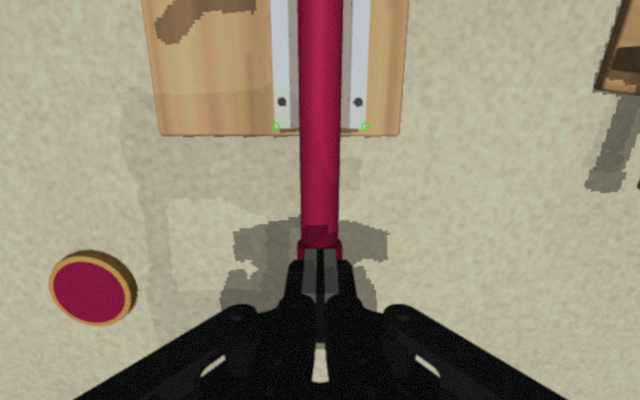

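The wrist view shows the rod lying central in the V (columns 300–341, block 273–368). The shut fingers are above the knob. Next I'll move behind the knob.

```bash
python3 -c "
from h import *
go(jig([-195,0.5,36]),-0.0767)"
```

```text
pos [0.4596 0.0539 0.107 ] rot [ 0.      0.0007 -0.0001] shift [0.7102 0.0025 0.5951] F [ 0.2 -0.6 -1.3] w 0.0001 t 8.6
```

>>> arm_command(series="0 0 0.1 0 0 0 -1;0 0 0.2 0 0 0 -1;0 0 0.2 0 0 0 -1;0 0 0.1 0 0 0 -1;0.15 0 0 0 0 0 -1;0.25 0 0 0 0 0 -1;0.2 0 0 0 0 0 -1;0.11 0 0 0 0 0 -1;0 0 0 0 0 0 -1;0 0 0 0 0 0 -1")

```text
clock: 9.43
position: [0.4, 0.0585, 0.0367]
ee_rot: [0.027, -0.706, 0.027, 0.707]
contact_force: [-0.1, -1.3, -0.4]
width: 0.0001
```

>>> arm_command(series="0 0 -0.03 0 0 0 -1;0 0 -0.05 0 0 0 -1;0 0 -0.04 0 0 0 -1;0 0 -0.03 0 0 0 -1;0 0 -0.02 0 0 0 -1;0 0 0 0 0 0 -1;0 0 0 0 0 0 -1")

```text
clock: 10.02
position: [0.4178, 0.0572, 0.0372]
ee_rot: [-0.027, 0.707, -0.027, -0.706]
contact_force: [0.3, 0.3, 0.7]
width: 0.0002
```

>>> arm_command(series="0 0 -0.02 0 0 0 -1;0 0 -0.02 0 0 0 -1;0 0 -0.02 0 0 0 -1;0 0 -0.01 0 0 0 -1;0 0 -0.01 0 0 0 -1;0 0 -0.01 0 0 0 -1;0 0 -0.01 0 0 0 -1;0 0 0 0 0 0 -1")

```text
clock: 10.68
position: [0.4278, 0.0564, 0.0371]
ee_rot: [-0.027, 0.707, -0.027, -0.706]
contact_force: [0.2, -0.2, -0.4]
width: -0.0001
```

>>> arm_command(series="0 0 -0.01 0 0 0 -1;0 0 -0.01 0 0 0 -1;0 0 -0.01 0 0 0 -1;0 0 0 0 0 0 -1")

```text
clock: 11.02
position: [0.4309, 0.0562, 0.0371]
ee_rot: [-0.027, 0.707, -0.027, -0.706]
contact_force: [0.3, 0.0, 0.4]
width: 0.0002
```

Run:
```python
from h import *
s=manip.get_state();print(s['position'],s['contact_force'])
t=get_image('top')[:,:,::-1];a=cv2.resize(t[125:245,280:355],None,fx=5,fy=5,interpolation=cv2.INTER_CUBIC)
cv2.imwrite('pics/t3.png',a)
```

```text
[0.4308963  0.0561767  0.03711994] [0.34149339 0.0299671  0.41131799]
```

View pics/t3.png

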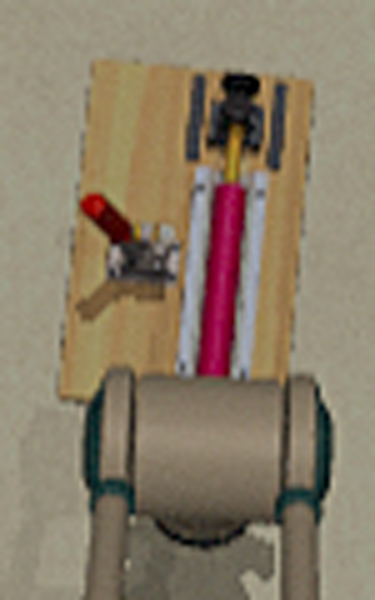

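The rod's plain end is at crop (231,184), almost at the screw tip. I'll creep on in 0.5 mm rows and watch the force.

>>> arm_command(series="0 0 -0.006 0 0 0 -1;0 0 -0.006 0 0 0 -1;0 0 -0.006 0 0 0 -1;0 0 0 0 0 0 -1")

```text
clock: 11.4
position: [0.4324, 0.0561, 0.0371]
ee_rot: [0.027, -0.707, 0.027, 0.707]
contact_force: [0.2, 0.1, 0.8]
width: 0.0001
```

>>> arm_command(series="0 0 -0.006 0 0 0 -1;0 0 -0.006 0 0 0 -1;0 0 -0.006 0 0 0 -1;0 0 0 0 0 0 -1")

```text
clock: 11.73
position: [0.4325, 0.056, 0.0368]
ee_rot: [0.027, -0.705, 0.027, 0.708]
contact_force: [-4.9, 1.3, 2.6]
width: -0.0003
```

```bash
cat > top.py <<'E'
from h import *
s=manip.get_state();print(s['position'],s['contact_force'],s['clock'])
t=get_image('top')[:,:,::-1];hsv=cv2.cvtColor(np.ascontiguousarray(t),cv2.COLOR_BGR2HSV)
m=cv2.inRange(hsv,(160,110,70),(176,255,255));m[:,:312]=0;m[:,340:]=0;m[:150]=0;m[205:]=0
ys,xs=np.nonzero(m);print(ys.min(),[(y,int((ys==y).sum())) for y in range(ys.min(),ys.min()+4)], ray(cam('top'),[(326.3,ys.min()-.5)],.055))
print([t[y,324:329].astype(int).tolist() for y in (159,160,161,162,163)])
E
python3 top.py
```

```text
[0.43246776 0.05604125 0.0368337 ] [-4.93492634  1.31363865  2.57868721] 11.7333
161 [(161, 1), (162, 6), (163, 6), (164, 6)] [[0.66408137 0.03660755 0.055     ]]
[[[71, 87, 102], [32, 101, 144], [57, 155, 167], [37, 100, 131], [105, 142, 156]], [[82, 81, 95], [26, 96, 130], [40, 129, 149], [34, 92, 111], [131, 142, 145]], [[56, 43, 109], [55, 51, 137], [65, 64, 152], [54, 67, 130], [107, 106, 133]], [[39, 0, 128], [72, 0, 154], [95, 31, 166], [61, 0, 150], [47, 2, 122]], [[49, 0, 132], [74, 6, 157], [91, 29, 165], [64, 0, 147], [32, 0, 115]]]
```

>>> arm_command(series="0 0 -0.004 0 0 0 -1;0 0 0 0 0 0 -1;0 0 0 0 0 0 -1;0 0 0 0 0 0 -1")

```text
clock: 12.12
position: [0.4325, 0.056, 0.0368]
ee_rot: [0.027, -0.705, 0.027, 0.708]
contact_force: [-5.2, 0.3, 2.8]
width: 0.0001
```

>>> arm_command(series="0 0 0 0 0 0 -1;0 0 0 0 0 0 -1;0 0 0 0 0 0 -1;0 0 0 0 0 0 -1;0 0 0 0 0 0 -1")

```text
clock: 12.53
position: [0.4325, 0.056, 0.0368]
ee_rot: [0.027, -0.705, 0.027, 0.708]
contact_force: [-6.4, 0.5, 2.7]
width: 0.0002
```

>>> arm_command(series="-0.003 0 0 0 0 0 -1;-0.003 0 0 0 0 0 -1;0 0 0 0 0 0 -1;0 0 0 0 0 0 -1")

```text
clock: 12.87
position: [0.4326, 0.056, 0.0371]
ee_rot: [0.027, -0.705, 0.027, 0.708]
contact_force: [-4.6, 0.2, -0.1]
width: -0.0001
```

>>> arm_command(series="0 0 0 0 0 0 -1;0 0 0 0 0 0 -1;0 0 0 0 0 0 -1;0 0 0 0 0 0 -1")

```text
clock: 13.2
position: [0.4327, 0.056, 0.0371]
ee_rot: [0.027, -0.705, 0.027, 0.708]
contact_force: [-5.6, 0.2, 0.3]
width: -0.0002
```

>>> arm_command(series="0 0 -0.003 0 0 0 -1;0 0 0 0 0 0 -1;0 0 0 0 0 0 -1;0 0 0 0 0 0 -1;0 0 0 0 0 0 -1;0 0 0 0 0 0 -1;0 0 0 0 0 0 -1;0 0 0 0 0 0 -1")

```text
clock: 13.87
position: [0.4326, 0.056, 0.037]
ee_rot: [0.027, -0.705, 0.027, 0.708]
contact_force: [-5.4, 0.1, -0.5]
width: -0.0001
```

>>> arm_command(series="0 0 0.01 0 0 0 -1;0 0 0.02 0 0 0 -1;0 0 0.05 0 0 0 -1;0 0 0.1 0 0 0 -1;0 0 0.12 0 0 0 -1;-0.1 0 0.1 0 0 0 -1;-0.25 0 0 0 0 0 -1;-0.3 0 0 0 0 0 -1;-0.3 0 0 0 0 0 -1;-0.2 0 0 0 0 0 -1;0 0 0 0 0 0 -1;0 0 0 0 0 0 -1")

```text
clock: 14.87
position: [0.3951, 0.059, 0.1537]
ee_rot: [-0.027, 0.708, -0.027, -0.705]
contact_force: [-0.2, -0.9, 0.3]
width: -0.0002
```

```bash
python3 top.py
python3 - <<'E'
from h import *
go(jig([15,35,200]),-0.0767)
s=manip.get_state();im=get_image('wrist')[:,:,::-1].copy()
cv2.imwrite('pics/w4.png',im)
E
```

```text
[0.39505361 0.05900937 0.15367013] [-0.15786232 -0.9043887   0.2754098 ] 14.8667
161 [(161, 1), (162, 6), (163, 6), (164, 6)] [[0.66408137 0.03660755 0.055     ]]
[[[65, 83, 99], [28, 105, 144], [47, 150, 164], [29, 95, 124], [106, 143, 154]], [[83, 82, 97], [22, 92, 134], [42, 130, 149], [39, 92, 110], [127, 138, 141]], [[58, 45, 112], [53, 45, 139], [63, 59, 149], [46, 65, 129], [109, 102, 130]], [[46, 0, 128], [76, 9, 152], [91, 24, 168], [58, 0, 143], [49, 2, 120]], [[37, 0, 125], [75, 13, 154], [79, 7, 160], [56, 0, 142], [39, 0, 118]]]
pos [0.3941 0.059  0.1525] rot [ 0.0001 -0.0002 -0.    ] shift [-0.4747 -0.342  -2.1617] F [-0.6  1.2 -0.8] w 0.0002 t 14.92
```

View pics/w4.png

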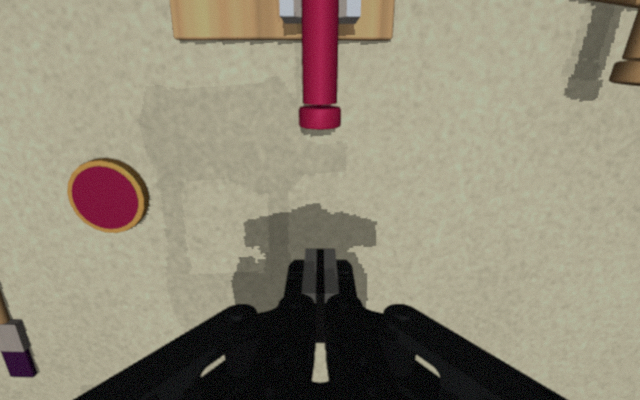

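The rod rests in the V, with its knob at (320,117). The plain end has not moved since I let go (row 161). Now the handle.

>>> arm_command(series="-0.15 0 0 0 0 0 -1;-0.2 0 0 0 0 0 -1;-0.125 -0.04 -0.1 0 0 0 -1;0 -0.05 -0.25 0 0 0 -1;0 -0.05 -0.3 0 0 0 -1;0 -0.05 -0.35 0 0 0 -1;0 -0.05 -0.35 0 0 0 -1;0 -0.05 -0.35 0 0 0 -1;0 -0.05 -0.3 0 0 0 -1;0 0 -0.16 0 0 0 -1;0 0 0 0 0 0 -1;0 0 0 0 0 0 -1")

```text
clock: 15.97
position: [0.612, 0.0763, 0.1975]
ee_rot: [0.027, -0.705, 0.027, 0.708]
contact_force: [-1.2, 1.1, -1.0]
width: -0.0002
```

Run:
```python
from h import *
go(jig([15,35,138]),-0.0767)
s=manip.get_state();sc=get_image('scene')[:,:,::-1].copy();im=get_image('wrist')[:,:,::-1].copy()
c=cv2.resize(sc[110:310,225:385],None,fx=2.5,fy=2.5,interpolation=cv2.INTER_CUBIC)
o=np.zeros((500,800,3),np.uint8);o[:,:400]=c;o[:250,400:]=cv2.resize(im,(400,250));cv2.imwrite('pics/s4.png',o)
```

```text
pos [0.612  0.0763 0.1975] rot [-0.      0.0017 -0.0002] shift [ 0.5946 -0.0031 -0.0023] F [-1.2  1.1 -1. ] w -0.0002 t 15.97
```

View pics/s4.png

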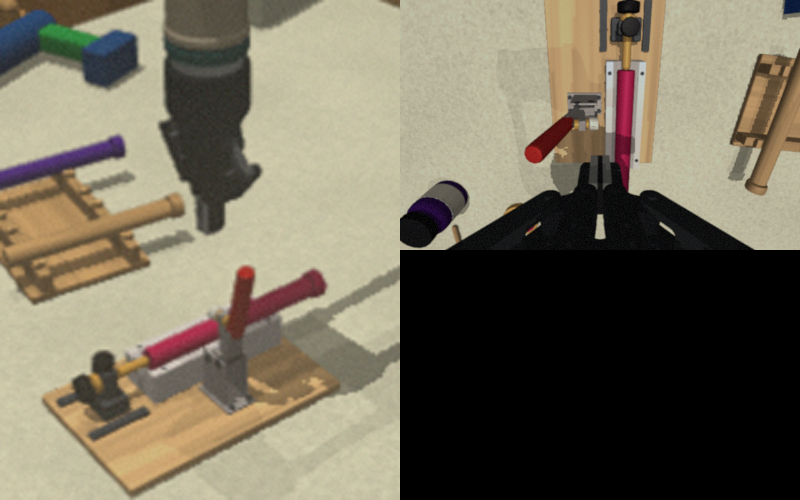

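Clear view: the handle is upright to the left of the fingers and the rod is on the screw. Lowering beside the handle.

>>> arm_command(series="0.1 0 0 0 0 0 -1;0.2 0 0 0 0 0 -1;0.15 0 0 0 0 0 -1;0.1 0 0 0 0 0 -1;0 -0.06 0 0 0 0 -1;0 -0.06 0 0 0 0 -1;0 -0.04 0 0 0 0 -1;0 -0.03 0 0 0 0 -1;0 0 0 0 0 0 -1")

```text
clock: 16.82
position: [0.615, 0.0963, 0.1462]
ee_rot: [-0.027, 0.707, -0.027, -0.706]
contact_force: [-0.2, 0.2, 0.5]
width: -0.0
```

>>> arm_command(series="0.003 -0.039 0 0 0 0 -1;0.003 -0.039 0 0 0 0 -1;0.003 -0.039 0 0 0 0 -1;0.003 -0.039 0 0 0 0 -1;0.011 -0.038 0 0 0 0 -1;0.011 -0.038 0 0 0 0 -1;0.011 -0.038 0 0 0 0 -1;0.011 -0.038 0 0 0 0 -1")

```text
clock: 17.48
position: [0.617, 0.126, 0.1395]
ee_rot: [-0.027, 0.707, -0.027, -0.706]
contact_force: [1.3, -3.9, 0.4]
width: 0.0001
```

>>> arm_command(series="0.018 -0.035 0 0 0 0 -1;0.018 -0.035 0 0 0 0 -1;0.018 -0.035 0 0 0 0 -1;0.018 -0.035 0 0 0 0 -1;0.025 -0.03 0 0 0 0 -1;0.025 -0.03 0 0 0 0 -1;0.025 -0.03 0 0 0 0 -1;0.025 -0.03 0 0 0 0 -1")

```text
clock: 18.15
position: [0.619, 0.1527, 0.1227]
ee_rot: [-0.027, 0.707, -0.027, -0.706]
contact_force: [0.1, -2.3, 4.9]
width: -0.0002
```

>>> arm_command(series="0.03 -0.025 0 0 0 0 -1;0.03 -0.025 0 0 0 0 -1;0.03 -0.025 0 0 0 0 -1;0.03 -0.025 0 0 0 0 -1;0.035 -0.018 0 0 0 0 -1;0.035 -0.018 0 0 0 0 -1;0.035 -0.018 0 0 0 0 -1;0.035 -0.018 0 0 0 0 -1")

```text
clock: 18.82
position: [0.6205, 0.1713, 0.0969]
ee_rot: [-0.029, 0.707, -0.026, -0.706]
contact_force: [1.1, 0.2, 5.4]
width: 0.0002
```

>>> arm_command(series="0.038 -0.011 0 0 0 0 -1;0.038 -0.011 0 0 0 0 -1;0.03 -0.011 0 0 0 0 -1;0.02 -0.011 0 0 0 0 -1;0 0 0 0 0 0 -1;0 0 0 0 0 0 -1")

```text
clock: 19.32
position: [0.6202, 0.1747, 0.0836]
ee_rot: [0.028, -0.707, 0.026, 0.707]
contact_force: [1.2, 1.5, 3.0]
width: -0.0
```

>>> arm_command(series="0.01 0 0 0 0 0 -1;0.01 0 0 0 0 0 -1;0.01 0 0 0 0 0 -1;0.01 0 0 0 0 0 -1;0 0 0 0 0 0 -1")

```text
clock: 19.73
position: [0.6203, 0.1746, 0.08]
ee_rot: [-0.028, 0.707, -0.027, -0.707]
contact_force: [-0.3, 2.6, 3.5]
width: 0.0003
```

>>> arm_command(series="0.01 0 0 0 0 0 -1;0.01 0 0 0 0 0 -1;0 0 0 0 0 0 -1")

```text
clock: 19.98
position: [0.6203, 0.1746, 0.078]
ee_rot: [-0.028, 0.707, -0.027, -0.707]
contact_force: [0.1, 2.4, 3.9]
width: 0.0001
```

>>> arm_command(series="0.01 0 0 0 0 0 -1;0.01 0 0 0 0 0 -1;0 0 0 0 0 0 -1")

```text
clock: 20.23
position: [0.6203, 0.1748, 0.0762]
ee_rot: [-0.028, 0.707, -0.026, -0.706]
contact_force: [0.6, 4.4, 5.8]
width: 0.0001
```

>>> arm_command(series="0.008 0 0 0 0 0 -1;0.008 0 0 0 0 0 -1;0 0 0 0 0 0 -1")

```text
clock: 20.48
position: [0.6204, 0.1749, 0.0748]
ee_rot: [-0.028, 0.707, -0.026, -0.706]
contact_force: [-0.0, 2.0, 6.2]
width: 0.0001
```

>>> arm_command(series="0.008 0 0 0 0 0 -1;0.008 0 0 0 0 0 -1;0 0 0 0 0 0 -1")

```text
clock: 20.73
position: [0.6204, 0.1751, 0.0734]
ee_rot: [-0.028, 0.707, -0.026, -0.706]
contact_force: [-1.5, 4.0, 7.5]
width: -0.0002
```

>>> arm_command(series="0.008 0 0 0 0 0 -1;0.008 0 0 0 0 0 -1;0 0 0 0 0 0 -1")

```text
clock: 20.98
position: [0.6204, 0.1751, 0.0727]
ee_rot: [-0.028, 0.707, -0.026, -0.706]
contact_force: [-2.1, 4.0, 11.1]
width: -0.0
```

>>> arm_command(series="0.01 0 0 0 0 0 -1;0.01 0 0 0 0 0 -1;0 0 0 0 0 0 -1;0 0 0 0 0 0 -1")

```text
clock: 21.32
position: [0.6205, 0.1751, 0.0725]
ee_rot: [-0.029, 0.707, -0.026, -0.706]
contact_force: [-4.0, 2.9, 20.0]
width: -0.0
```

End stop reached: 20 N with no further travel. I'll back off upward and check.

>>> arm_command(series="-0.03 0 0 0 0 0 -1;-0.05 0 0 0 0 0 -1;-0.2 0 0 0 0 0 -1;-0.3 0 0 0 0 0 -1;-0.35 0 0 0 0 0 -1;-0.3 0 0 0 0 0 -1;-0.1 0.1 0 0 0 0 -1;0 0.2 0.3 0 0 0 -1;0 0.2 0.35 0 0 0 -1;0 0 0.35 0 0 0 -1;0 0 0.2 0 0 0 -1;0 0 0 0 0 0 -1")

```text
clock: 22.32
position: [0.4904, 0.1318, 0.2005]
ee_rot: [0.027, -0.704, 0.028, 0.709]
contact_force: [-0.7, -0.4, 0.1]
width: -0.0001
```

```bash
python3 top.py
python3 - <<'E'
from h import *
s=manip.get_state();print(s['position'])
sc=get_image('scene')[:,:,::-1].copy();im=get_image('wrist')[:,:,::-1].copy()
S=cam('scene')
th=1.5;p0,p1=[jig([15,64+r*np.sin(th),64+r*np.cos(th)]) for r in(36,121)];print('closed grip pred in crop',(proj(S,[p0,p1])-[225,160])*2.5)
o=np.zeros((500,800,3),np.uint8);o[:375,:400]=cv2.resize(sc[160:310,225:385],None,fx=2.5,fy=2.5,interpolation=cv2.INTER_CUBIC)
o[:250,400:]=cv2.resize(im,(400,250))
t=get_image('top')[:,:,::-1];o[250:,400:]=cv2.resize(t[115:240,270:470],(400,250),interpolation=cv2.INTER_CUBIC);cv2.imwrite('pics/s5.png',o)
E
```

```text
[0.49042402 0.13178794 0.20052722] [-0.66593831 -0.36865325  0.05247703] 22.3167
161 [(161, 1), (162, 6), (163, 6), (164, 6)] [[0.66408137 0.03660755 0.055     ]]
[[[69, 86, 103], [28, 104, 144], [44, 148, 164], [28, 95, 125], [108, 141, 154]], [[85, 91, 98], [31, 94, 136], [43, 133, 150], [46, 91, 112], [130, 140, 143]], [[59, 45, 114], [56, 49, 145], [65, 61, 151], [47, 65, 129], [109, 106, 131]], [[42, 0, 129], [71, 0, 156], [90, 20, 164], [58, 0, 147], [48, 4, 122]], [[43, 0, 130], [70, 3, 153], [84, 21, 165], [58, 0, 144], [33, 0, 112]]]
[0.49371109 0.1319314  0.20094791]
closed grip pred in crop [[249.69703272 249.37933314]
 [306.6218579  292.28560107]]
```

View pics/s5.png

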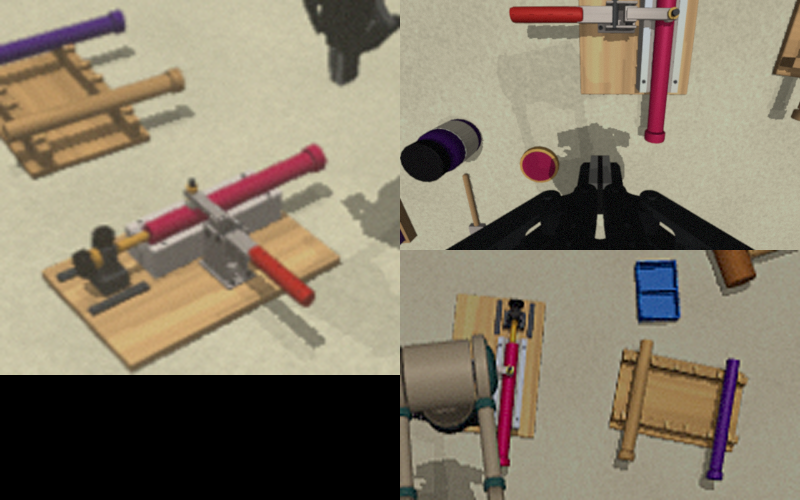

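The handle runs from crop (252,252) to (308,295), which matches the prediction for 1.5 rad. The pad is on the rod, the plain end is still at row 161, and the other things are in place.

```bash
python3 -c "
from rig import ticket
print(ticket.sign_off())"
```

```text
the job is handed in; nothing more can be done
None
```

The magenta rod is in the V-block against the stop screw with the clamp closed on it. I handed the job in at about 22.5 s of the 67 s allowed.

- **Seating:** I laid the rod in the V, let go, then pushed on the knob's face with shut fingers until it met the stop. I held it there for about 2 s at about 5–6 N. For the first part of that hold the fingers also pressed down on the knob with about 2.8 N. I corrected that and pressed again with almost no downward force. The plain end did not move in the top view after I let go, nor after clamping.
- **Clamp:** I pushed the handle down to its end stop, which showed as about 20 N with no further travel. In the last scene view the handle lies where 1.5 rad should put it, and the pad is on the rod.
- **Surroundings:** In the last pictures the arm was clear. The other two rods, the tray, the lid and the purple jar looked untouched. The magenta jar was not in the last pictures, but the arm did not go near it.
- **Disagreement:** My first jig position, taken from the top camera, was about 3 mm off lengthwise and 1 mm off sideways against the wrist camera. I corrected it before pushing the rod home. The stop position found by touch (about 68 mm in the jig's frame) agrees with the top picture to within about 1 mm.

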